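# Hang the ear defenders on the pull-out rail under the bench shelf

## Task

The jar mill is done, so put the ear defenders that stand on the bench away: pull the rail under the bench shelf out to its stop, hang them gently on the rail by the headband, a cup on each side and squarely across the bar, then push the rail fully home. The pair that already hangs on the rail stays hanging on it, and the bowl, cone pot, mortar and pestle stay where they are.

Things in the scene. Friction and masses are not known exactly. Their poses are not given: they have to be found in the camera images.
- ears: rigid grey ear defenders with black headband, standing on their cups on the open bench: the pair to hang up. 185 mm tall, 180 mm wide (own y), 76 mm long (own x), 0.2 to 0.35 kg. Cups at own y +-40 to +-90 mm, 96 mm tall, 80 mm clear between their cushions; the band arches over them in the own y-z plane. Front and back alike. Origin: midway between the cups, level with their lower ends; z up
- ears_crown (a point): middle of the underside of the headband's crown pad, 171 mm above the origin of ears, same axes. The pad is 14 mm thick (its top 185 mm above that origin), 32 mm wide along own x, and flat for 24 mm along own y at the middle, curving down on both sides
- other: a second, identical pair, already hanging over the inner part of the rail, under the shelf; axes and origin as ears. It rides along with the rail by friction
- other_crown (a point): middle of the underside of the crown pad of the hanging pair
- unit: fixed plywood bench shelf, 300 mm deep (own x), 340 mm wide (own y), open at the front (own -x) and sides, posts at the corners. Top board 284 to 302 mm above the bench, under its middle a 22 mm deep track for the rail (lower face at 262 mm). Box and jars on the rear of the top reach 390 mm. Origin: middle of the underside, on the bench
- rail_knob (a point): centre of the knob at the rail's free front end; own +x runs along the bar into the shelf (as the shelf's x), the rail pulls out to own -x. Knob: steel disc 32 mm across, 27 mm long along the bar. Bar: level tube 18 mm across, 375 mm long, axis 215 mm above the bench at the knob's centre; only its last 55 mm hangs from the track. Rail home: knob 85 mm in front of the shelf edge
- rail (a joint): how far the rail is pulled out, m: 0 fully home, 0.18 at its outer stop; it moves with about 2 N of friction and stays where it is left
- mortar: white ceramic mortar, 120 mm across, 68 mm high, origin under its middle
- pestle: pestle with wooden handle lying on the bench, 170 mm long along own x, 34 mm thick, origin under its middle
- bowl: small white bowl, 72 mm across, 42 mm high, origin under its middle
- cone: terracotta cone-shaped pot, 104 mm across its foot, 70 mm high, origin under its middle
Mind the look-alikes: they are no part of the job. What is shaped like the ears but red is not meant.

How it is judged:
By the outcome, as a careful person would: the job done as asked, in the order asked, and still so for the second after the job is handed in, with the robot touching nothing.
It also fails if it takes over 67 s, if anything falls off the work surface, if the arm or the gripper's body presses on something with over 40 N, if the wrist force passes 120 N, or if a joint passes its speed limit or range.

## Robot

A 6-joint arm with a two-finger parallel gripper is mounted at the origin on the work surface. World frame = base frame: x ahead of the robot, y to its left, z up, the work surface at z = 0. Lengths are in m, angles in rad, forces in N, time in s.
With the tool pointing down it reaches from about 0.25 to 0.725 m from the base axis. Payload 9.7 kg.
Tool frame: the origin (TCP) lies midway between the tips of the shut fingers; the grasp point (between the pads) lies 19 mm behind it; x points along the fingers, y is the direction in which the jaws open and shut, and the axes are right-handed (so a half turn about x gives the same grasp; the last joint's range is limited). The gripper opens to 85 mm and grips with 20 to 120 N. Pads are 22 mm wide; open, the fingers measure 114 mm over their backs; the gripper's body (76 mm by 85 mm) begins 54 mm behind the grasp point. The pads swing forward as they close: fully open they stand 13 mm farther back than shut.
Start: joints at [1.301, 0.087, 0.176, 1.66, 0, 1.571], TCP at [0.147, 0.53, 0.231] pointing down, gripper open.
Joint ranges: [-3.13, 3.13], [-0.85, 1.81], [-1.15, 1.24], [-2.2, 2.28], [-1.44, 1.52], [-3.14, 3.14]. Speed limits (rad/s): [2.22, 2.22, 2.57, 3.14, 3.14, 3.14].

## Interface

Orientations are given as a rotation vector (axis times angle).
In Python, from bench import * gives the robot as it stands.
- The arm moves only by the tool play_rows, never from a script. Its argument "commands" is a list of rows, each an object with "fingers": the finger opening in cm, from 0 to 8.54; "delta_pos": the shift along the world's x, y, z in cm, a list of three; "twist": the turn about the world's z in rad. In form: [{"fingers": fingers, "delta_pos": [x, y, z], "twist": twist}, ...]. A call has 1 to 8 rows; each row is the pose to reach, as a shift and turn from the pose commanded when the call began; what a row does not reach only later rows make up. A row lasts 1/12 s, in which the tool goes at most 41.7 mm and 7.16 degrees, less where a joint would pass 70% of its speed; a pose out of reach is approached as far as the arm can. A call with a gripper value outside its range is refused whole. The fingers move at their own pace and stop on an object; "newtons" is the grip in N (left out, the last holds). Time passes only in rows, so rows that repeat a pose let the fingers close. It gives the time, the measured TCP pose, the force and the opening at its end, in the units of the state.
- get_state(): the state, without advancing time (a new reading comes with each control period).
- grab_frame(name): name is "scene" or "top" or "wrist"; returns the picture (384x512x3 uint8, blue, green, red); there is no depth.
- get_calibration(name): a dict with "K" (3x3 intrinsics, pixels), "R" (3x3) and "t" (3): a world point X has camera coordinates R X + t; the wrist camera has in their place "hand_eye" (4x4, takes a point from camera to tool coordinates, whose origin is the TCP and whose axes are the tool frame's). Camera axes: x right, y down, z forward; pixel columns grow to the right and rows downward; lengths in m; the calibration is good to about 2 mm. A picture is of the moment at which its call begins: read the wrist's pose just before it. get_calibration takes no time and is no camera call.
- sign_off(): hands the job in, once; it reports no verdict.
The state is a dict: "t": time; "q": joint angles; "dq": joint speeds; "effort": joint torques, N m; "tcp_pos": TCP position; "ee_rot": TCP orientation; "wrist_force": force on the tool from outside, world axes, zero at the start; "moment": the same for the moment, N m; "gripper_width": opening from 0.0 (shut) to 1.0 (fully open).
Only numpy, scipy, OpenCV 4.12 (cv2) and the standard library are available. Lean on these libraries where they do the work, as an engineer would, in place of code of your own. Each camera call takes 0.05 s, during which the arm holds its last target. There are 200 camera calls.

## Working session

There is one attempt and no reset: what is moved stays moved. The work goes in short steps, Python scripts to look and compute and a tool call to move; the robot and the scene stay as the last step left them, time stands still between calls to the robot, and variables do not carry over. Pictures are saved under pics/ and viewed, about 8 in all and at most 12, crops included, and the job is handed in when it is done.

Besides the shell and the picture viewer there is one more tool, called after "Request:" as name(argument=value, ...), one argument or row to a line, values as JSON. play_rows: Moves the arm, as the interface text tells. Its arguments: {"type":"object","properties":{"commands":{"type":"array","items":{"type":"object","properties":{"fingers":{"type":"number"},"delta_pos":{"type":"array","items":{"type":"number"}},"twist":{"type":"number"}}}},"newtons":{"type":"number"}},"required":["commands"]}

```bash
mkdir -p pics; ls; python3 - <<'E'
from bench import *
import cv2,numpy as np
print(get_state())
for n in("scene","top"):
    cv2.imwrite(f"pics/{n}0.png",grab_frame(n)); print(n,get_calibration(n))
print(get_calibration("wrist"))
E
```

```text
pics
{'t': 0.0, 'q': array([ 1.30100929e+00,  8.74534169e-02,  1.75129084e-01,  1.65974873e+00,
       -3.46068783e-05,  1.57083469e+00]), 'dq': array([ 0.00048535,  0.00099611, -0.00059354,  0.00068379, -0.00054541,
        0.00014295]), 'effort': array([-1.70673600e-03, -5.20384133e+01,  4.64809084e+01,  1.61714660e-02,
       -7.62016089e-05, -1.42152172e-05]), 'tcp_pos': array([0.14654307, 0.52990066, 0.23058411]), 'ee_rot': array([ 0.21080839,  1.56053628, -0.21280799]), 'wrist_force': array([-0.33923761, -0.07994494, -0.27015316]), 'moment': array([-0.02226203, -0.02889232,  0.0446073 ]), 'gripper_width': 1.0005320500601758}
scene {'K': array([[432.33700276,   0.        , 252.48206736],
       [  0.        , 432.33700276, 196.12664026],
       [  0.        ,   0.        ,   1.        ]]), 'R': array([[ 0.05074891,  0.99863734,  0.01216623],
       [ 0.8037742 , -0.03360991, -0.59398435],
       [-0.59276605,  0.03992296, -0.80438459]]), 't': array([-0.0805926 , -0.30920708,  1.72084968])}
top {'K': array([[499.40969801,   0.        , 250.62415245],
       [  0.        , 499.40969801, 192.66665447],
       [  0.        ,   0.        ,   1.        ]]), 'R': array([[-0.01508173, -0.99985149, -0.00833951],
       [-0.99776409,  0.01559231, -0.06499003],
       [ 0.06511041,  0.0073407 , -0.99785107]]), 't': array([0.07494136, 0.51605077, 2.07577824])}
{'K': array([[314.05779465,   0.        , 255.67397581],
       [  0.        , 314.05779465, 191.09788817],
       [  0.        ,   0.        ,   1.        ]]), 'hand_eye': array([[ 3.72797475e-04, -2.85307707e-01,  9.58435900e-01,
        -1.41643478e-01],
       [ 9.99999899e-01,  3.48266220e-04, -2.85292319e-04,
        -7.07232849e-04],
       [-2.52394751e-04,  9.58435909e-01,  2.85307807e-01,
        -7.21299067e-02],
       [ 0.00000000e+00,  0.00000000e+00,  0.00000000e+00,
         1.00000000e+00]])}
```

View pics/scene0.png

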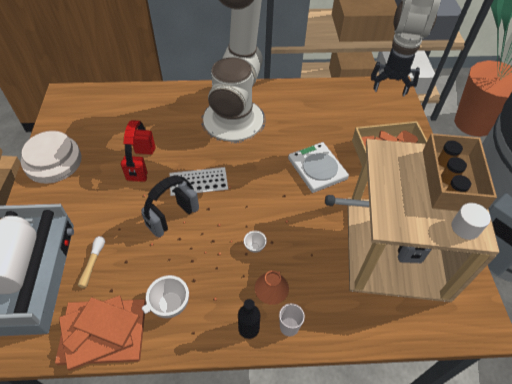

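View pics/top0.png

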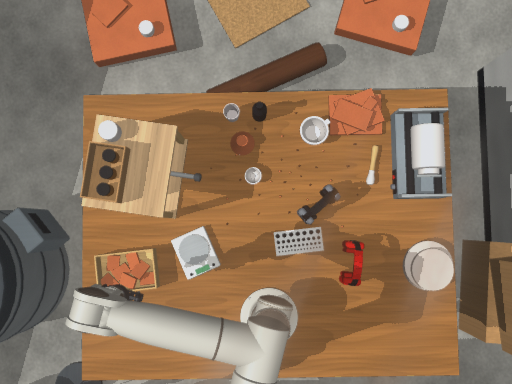

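The scene view shows the grey ears at about (170,205), knob at (330,201) and the shelf on the right. In the top view the ears are at (320,204), the knob at (197,177), and red ears at (352,263).

```bash
cat > h.py <<'E'
import numpy as np,cv2
from scipy.spatial.transform import Rotation as Rn
from bench import *
def cam(n,st=None):
    c=get_calibration(n)
    if n=="wrist":
        T=np.eye(4);T[:3,:3]=Rn.from_rotvec(st["ee_rot"]).as_matrix();T[:3,3]=st["tcp_pos"]
        M=T@c["hand_eye"];R=M[:3,:3].T;return c["K"],R,-R@M[:3,3]
    return c["K"],c["R"],c["t"]
def ray(C,uv):
    K,R,t=C;d=R.T@np.linalg.solve(K,[*uv,1]);return -R.T@t,d
def onz(C,uv,z):
    o,d=ray(C,uv);return o+d*(z-o[2])/d[2]
def proj(C,X):
    K,R,t=C;p=K@(R@np.asarray(X,float)+t);return p[:2]/p[2]
def tri(C1,u1,C2,u2):
    o,d=ray(C1,u1);p,e=ray(C2,u2)
    s=np.linalg.lstsq(np.c_[d,-e],p-o,rcond=None)[0]
    a=o+d*s[0];b=p+e*s[1];return (a+b)/2,np.linalg.norm(a-b)
E
python3 - <<'E'
from h import *
T=cam("top");S=cam("scene")
a=cv2.imread("pics/top0.png")
cv2.imwrite("pics/c1.png",np.hstack([cv2.resize(a[100:230,80:210],(400,400),interpolation=2),cv2.resize(a[160:260,270:370],(400,400),interpolation=2)]))
b=cv2.imread("pics/scene0.png")
cv2.imwrite("pics/c2.png",np.hstack([cv2.resize(b[110:310,310:510],(400,400),interpolation=2),cv2.resize(b[140:270,110:240],(400,400),interpolation=2)]))
print(tri(T,(197,177),S,(330,201)),onz(T,(197,177),.215))
E
```

```text
(array([0.56774059, 0.26944851, 0.20917772]), np.float64(0.00023827672728415368)) [0.56714309 0.26866236 0.215     ]
```

View pics/c1.png

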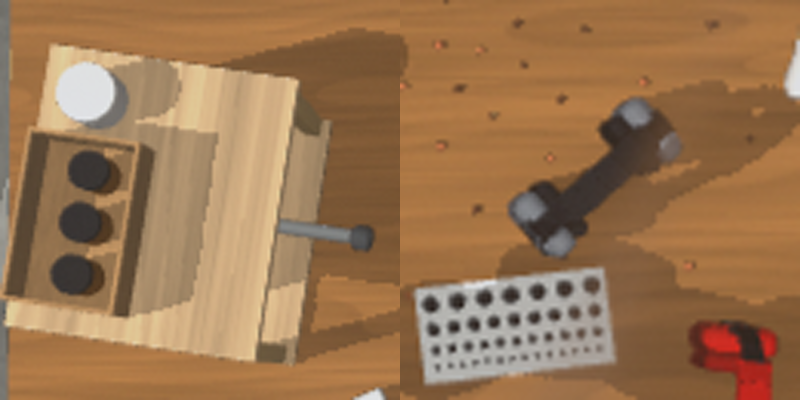

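View pics/c2.png

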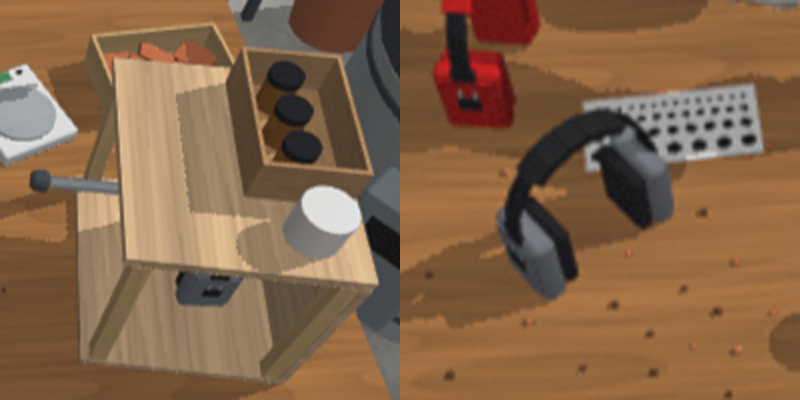

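The crops show the shelf's front edge, bar and knob, the ears' cups and crown, and one cup of the other pair under the shelf at about (415,252) in the scene view.

```bash
python3 - <<'E'
from h import *
T=cam("top");S=cam("scene")
p=lambda x,y:(80+x*.325,100+y*.325)
e=lambda x,y:(270+(x-400)*.25,160+y*.25)
a=onz(T,p(298,80),.302);b=onz(T,p(257,360),.302);d=b-a
c=onz(T,p(50,47),.302);
print("edge",a,b,np.linalg.norm(d),"inward from edge",np.degrees(np.arctan2(-d[0],d[1]))+90, "side",np.degrees(np.arctan2(*(c-a)[1::-1])))
k=onz(T,p(362,237),.215);m=onz(T,p(280,226),.215);v=m-k;print("knob",k,"bar",m,np.degrees(np.arctan2(v[1],v[0])))
E=[onz(T,e(*q),.09) for q in((527,207),(555,243),(632,112),(668,148))]
y=(E[2]+E[3]-E[0]-E[1])/2;print("ears",np.mean(E,0),"y ang",np.degrees(np.arctan2(y[1],y[0])),np.linalg.norm(y), [np.linalg.norm(E[i+1]-E[i]) for i in(0,2)])
print("band top mid", onz(T,e(602,187),.185))
s=lambda x,y:(110+(x-400)*.325,140+y*.325)
print("crown scene",onz(S,s(575,122),.185))
print("other cup",onz(S,(310+105,110+142),.10))
for n,q in dict(bowl=(253,176),cone=(242,142)).items(): print(n,onz(T,q,.04))
st=get_state();print(Rn.from_rotvec(st["ee_rot"]).as_matrix().round(3))
E
```

```text
edge [0.74693921 0.33087309 0.302     ] [0.41537986 0.38088681 0.302     ] 0.3353102662068163 inward from edge 171.4219506384888 side 81.4000287927685
knob [0.56700825 0.26618807 0.215     ] bar [0.5822932  0.36764573 0.215     ] 81.43262021896983
ears [ 0.46083392 -0.20815282  0.09      ] y ang -49.97136868754219 0.14636610040521814 [np.float64(0.04573354850767745), np.float64(0.05116962468670609)]
band top mid [ 0.44776977 -0.20186387  0.185     ]
crown scene [ 0.45151463 -0.20153698  0.185     ]
other cup [0.68229718 0.51783467 0.1       ]
bowl [0.58485774 0.05592706 0.04      ]
cone [0.72806073 0.09963011 0.04      ]
[[-0.     0.267  0.964]
 [-0.001  0.964 -0.267]
 [-1.    -0.001  0.   ]]
```

Request:
play_rows(
  commands=[
    {"fingers": 8.5, "delta_pos": [1, -3, 2], "twist": 0.1},
    {"fingers": 8.5, "delta_pos": [2.5, -6, 4], "twist": 0.22},
    {"fingers": 8.5, "delta_pos": [4, -9.5, 6], "twist": 0.34},
    {"fingers": 8.5, "delta_pos": [5.5, -13, 7], "twist": 0.46},
    {"fingers": 8.5, "delta_pos": [7, -16.5, 7], "twist": 0.58},
    {"fingers": 8.5, "delta_pos": [8.5, -20, 7], "twist": 0.7},
    {"fingers": 8.5, "delta_pos": [10, -23.5, 7], "twist": 0.82},
    {"fingers": 8.5, "delta_pos": [11.5, -27, 7], "twist": 0.94},
  ],
)

```text
t: 0.77
tcp_pos: [0.2581, 0.268, 0.3012]
ee_rot: [-0.495, 1.513, 0.495]
wrist_force: [1.0, 0.4, 0.1]
gripper_width: 0.993
```

Request:
play_rows(
  commands=[
    {"fingers": 8.5, "delta_pos": [3, -2, 0], "twist": 0.12},
    {"fingers": 8.5, "delta_pos": [6, -3, 0], "twist": 0.24},
    {"fingers": 8.5, "delta_pos": [9.5, -4, 0], "twist": 0.36},
    {"fingers": 8.5, "delta_pos": [13, -4.5, 0], "twist": 0.48},
    {"fingers": 8.5, "delta_pos": [16.5, -5, 0], "twist": 0.6},
    {"fingers": 8.5, "delta_pos": [20, -5, 0], "twist": 0.7},
    {"fingers": 8.5, "delta_pos": [23.5, -5, 0], "twist": 0.75},
    {"fingers": 8.5, "delta_pos": [26.5, -5, 0], "twist": 0.75},
  ],
)

```text
t: 1.43
tcp_pos: [0.525, 0.2191, 0.3005]
ee_rot: [-1.067, 1.295, 1.067]
wrist_force: [0.5, 0.6, 0.4]
gripper_width: 0.996
```

```bash
python3 - <<'E'
from h import *
st=get_state();C=cam("wrist",st);a=grab_frame("wrist");cv2.imwrite("pics/w1.png",a)
R=Rn.from_rotvec(st["ee_rot"]).as_matrix();print(st["t"],st["tcp_pos"],st["q"],np.degrees(np.arctan2(R[1,1],R[0,1])),proj(C,[.567,.266,.215]))
E
```

```text
1.4333 [0.52503698 0.21905054 0.30045156] [ 3.95279722e-01  1.75052295e-01  4.10384720e-01  1.80693851e+00
 -5.18146205e-05 -9.84045487e-01] 169.02950517011618 [216.1496697  262.18614662]
```

View pics/w1.png

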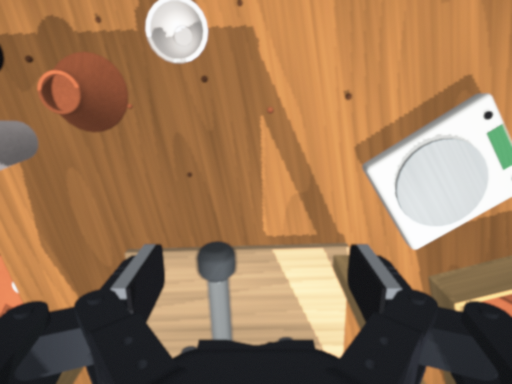

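The wrist view shows the knob at (216,261), agreeing with the projection of my estimate (216,262). The bar runs down the image.

Request:
play_rows(
  commands=[
    {"fingers": 8.5, "delta_pos": [2, 2.8, 0], "twist": 0},
    {"fingers": 8.5, "delta_pos": [4.1, 5.7, 0], "twist": 0},
    {"fingers": 8.5, "delta_pos": [4.1, 5.7, -2], "twist": 0},
    {"fingers": 8.5, "delta_pos": [4.1, 5.7, -4.5], "twist": 0},
    {"fingers": 8.5, "delta_pos": [4.1, 5.7, -7], "twist": 0},
    {"fingers": 8.5, "delta_pos": [4.1, 5.7, -9.5], "twist": 0},
    {"fingers": 8.5, "delta_pos": [4.1, 5.7, -10.7], "twist": 0},
    {"fingers": 8.5, "delta_pos": [4.1, 5.7, -10.7], "twist": 0},
  ],
)

```text
t: 2.15
tcp_pos: [0.5626, 0.2761, 0.1903]
ee_rot: [-1.065, 1.301, 1.067]
wrist_force: [-0.9, 0.1, -0.9]
gripper_width: 0.997
```

```bash
python3 - <<'E'
from h import *
st=get_state()
R=Rn.from_rotvec(st["ee_rot"]).as_matrix();print(st["tcp_pos"],st["dq"].round(3),np.degrees(np.arctan2(R[1,1],R[0,1])))
E
```

```text
[0.56263949 0.27610268 0.19030012] [-0.001 -0.014  0.079  0.053 -0.    -0.001] 168.87065435927317
```

Request:
play_rows(
  commands=[
    {"fingers": 8.5, "delta_pos": [0.45, -1, 0.4], "twist": 0.044},
    {"fingers": 8.5, "delta_pos": [0.45, -1, 0.4], "twist": 0.044},
    {"fingers": 2.5, "delta_pos": [0.45, -1, 0.4], "twist": 0.044},
    {"fingers": 2.5, "delta_pos": [0.45, -1, 0.4], "twist": 0.044},
    {"fingers": 2.5, "delta_pos": [0.45, -1, 0.4], "twist": 0.044},
    {"fingers": 2.5, "delta_pos": [0.45, -1, 0.4], "twist": 0.044},
    {"fingers": 2.5, "delta_pos": [0.45, -1, 0.4], "twist": 0.044},
    {"fingers": 2.5, "delta_pos": [0.45, -1, 0.4], "twist": 0.044},
  ],
  newtons=40,
)

```text
t: 2.82
tcp_pos: [0.5658, 0.2675, 0.1991]
ee_rot: [-1.096, 1.279, 1.102]
wrist_force: [-14.8, 1.2, 8.0]
gripper_width: 0.352
```

```bash
cat >> h.py <<'E'
def rep():
    st=get_state();R=Rn.from_rotvec(st["ee_rot"]).as_matrix()
    print("t",round(st["t"],2),"tcp",st["tcp_pos"].round(4),"yaw",np.degrees(np.arctan2(R[1,1],R[0,1])).round(2),"F",st["wrist_force"].round(1),"g",round(st["gripper_width"],3));return st
E
python3 -c "from h import *;rep()"
```

```text
t 2.82 tcp [0.5658 0.2675 0.1991] yaw 171.45 F [-14.8   1.2   8. ] g 0.352
```

Request:
play_rows(
  commands=[
    {"fingers": 2.5, "delta_pos": [-0.2, 0, 0.3], "twist": 0},
    {"fingers": 2.5, "delta_pos": [-0.25, -0.4, 0.4], "twist": 0},
    {"fingers": 2.5, "delta_pos": [-0.4, -1.2, 0.4], "twist": 0},
    {"fingers": 2.5, "delta_pos": [-0.55, -2.2, 0.4], "twist": 0},
    {"fingers": 2.5, "delta_pos": [-0.7, -3.4, 0.4], "twist": 0},
    {"fingers": 2.5, "delta_pos": [-0.9, -4.6, 0.4], "twist": 0},
    {"fingers": 2.5, "delta_pos": [-1.1, -5.8, 0.4], "twist": 0},
    {"fingers": 2.5, "delta_pos": [-1.25, -7, 0.4], "twist": 0},
  ],
)

```text
t: 3.48
tcp_pos: [0.5539, 0.1951, 0.1995]
ee_rot: [-1.096, 1.283, 1.101]
wrist_force: [-5.2, 3.2, -28.0]
gripper_width: 0.352
```

```bash
python3 -c "from h import *;rep()"
```

```text
t 3.48 tcp [0.5539 0.1951 0.1995] yaw 171.38 F [ -5.2   3.2 -28. ] g 0.352
```

Request:
play_rows(
  commands=[
    {"fingers": 2.5, "delta_pos": [-0.2, -1.2, -0.3], "twist": 0},
    {"fingers": 2.5, "delta_pos": [-0.4, -2.5, -0.3], "twist": 0},
    {"fingers": 2.5, "delta_pos": [-0.6, -4, -0.3], "twist": 0},
    {"fingers": 2.5, "delta_pos": [-0.8, -5.5, -0.3], "twist": 0},
    {"fingers": 2.5, "delta_pos": [-1.05, -7, -0.3], "twist": 0},
    {"fingers": 2.5, "delta_pos": [-1.25, -8.3, -0.3], "twist": 0},
    {"fingers": 2.5, "delta_pos": [-1.4, -9.3, -0.3], "twist": 0},
    {"fingers": 2.5, "delta_pos": [-1.5, -10, -0.3], "twist": 0},
  ],
)

```text
t: 4.15
tcp_pos: [0.5379, 0.0954, 0.1993]
ee_rot: [-1.094, 1.28, 1.101]
wrist_force: [-11.8, 13.8, -10.0]
gripper_width: 0.35
```

Request:
play_rows(
  commands=[
    {"fingers": 2.5, "delta_pos": [-0.05, -0.3, 0], "twist": 0},
    {"fingers": 2.5, "delta_pos": [-0.1, -0.6, 0], "twist": 0},
    {"fingers": 2.5, "delta_pos": [-0.13, -0.9, 0], "twist": 0},
    {"fingers": 2.5, "delta_pos": [-0.13, -0.9, 0], "twist": 0},
  ],
)

```text
t: 4.48
tcp_pos: [0.5376, 0.093, 0.1997]
ee_rot: [-1.09, 1.268, 1.11]
wrist_force: [-10.9, 39.4, -11.9]
gripper_width: 0.35
```

```bash
python3 -c "from h import *;rep()"
```

```text
t 4.48 tcp [0.5376 0.093  0.1997] yaw 171.62 F [-10.9  39.4 -11.9] g 0.35
```

At the stop: the wrist force rose to 39 N with no further travel. Relax the force, then release.

Request:
play_rows(
  commands=[
    {"fingers": 2.5, "delta_pos": [0.1, 0.6, 0], "twist": 0},
    {"fingers": 5, "delta_pos": [0.1, 0.6, 0], "twist": 0},
    {"fingers": 6, "delta_pos": [0.1, 0.6, 0], "twist": 0},
    {"fingers": 7, "delta_pos": [0.1, 0.6, 0], "twist": 0},
    {"fingers": 7, "delta_pos": [0.1, 0.6, 1], "twist": 0},
    {"fingers": 7, "delta_pos": [0.1, 0.6, 3], "twist": 0},
    {"fingers": 7, "delta_pos": [0.1, 0.6, 6], "twist": 0},
    {"fingers": 7, "delta_pos": [0.1, 0.6, 9], "twist": 0},
  ],
)

```text
t: 5.15
tcp_pos: [0.5404, 0.093, 0.2915]
ee_rot: [-1.098, 1.276, 1.097]
wrist_force: [0.4, -0.2, 1.1]
gripper_width: 0.82
```

```bash
python3 - <<'E'
from h import *
rep()
cv2.imwrite("pics/t2.png",grab_frame("top"))
E
```

```text
t 5.15 tcp [0.5404 0.093  0.2915] yaw 171.35 F [ 0.4 -0.2  1.1] g 0.82
```

Request:
play_rows(
  commands=[
    {"fingers": 8, "delta_pos": [-1, -3, 1], "twist": -0.12},
    {"fingers": 8, "delta_pos": [-2, -6, 2], "twist": -0.24},
    {"fingers": 8, "delta_pos": [-3, -9, 2], "twist": -0.36},
    {"fingers": 8, "delta_pos": [-4, -12, 2], "twist": -0.48},
    {"fingers": 8, "delta_pos": [-5, -15, 2], "twist": -0.6},
    {"fingers": 8, "delta_pos": [-6, -18, 2], "twist": -0.72},
    {"fingers": 8, "delta_pos": [-7, -21, 2], "twist": -0.84},
    {"fingers": 8, "delta_pos": [-8, -24, 2], "twist": -0.96},
  ],
)

```text
t: 5.87
tcp_pos: [0.4598, -0.1482, 0.311]
ee_rot: [-0.357, 1.539, 0.355]
wrist_force: [0.4, 0.3, 0.6]
gripper_width: 0.936
```

Request:
play_rows(
  commands=[
    {"fingers": 8, "delta_pos": [-0.5, -2, 0], "twist": -0.12},
    {"fingers": 8, "delta_pos": [-1, -4, 0], "twist": -0.24},
    {"fingers": 8, "delta_pos": [-1, -5, 0], "twist": -0.36},
    {"fingers": 8, "delta_pos": [-1, -5, 0], "twist": -0.48},
    {"fingers": 8, "delta_pos": [-1, -5, 0], "twist": -0.6},
    {"fingers": 8, "delta_pos": [-1, -5, 0], "twist": -0.72},
    {"fingers": 8, "delta_pos": [-1, -5, 0], "twist": -0.84},
    {"fingers": 8, "delta_pos": [-1, -5, 0], "twist": -0.96},
  ],
)

```text
t: 6.53
tcp_pos: [0.4505, -0.197, 0.3109]
ee_rot: [0.396, 1.532, -0.397]
wrist_force: [0.0, -0.4, -0.7]
gripper_width: 0.931
```

Request:
play_rows(
  commands=[
    {"fingers": 8, "delta_pos": [0, 0, 0], "twist": -0.12},
    {"fingers": 8, "delta_pos": [0, 0, 0], "twist": -0.24},
    {"fingers": 8, "delta_pos": [0, 0, 0], "twist": -0.33},
    {"fingers": 8, "delta_pos": [0, 0, 0], "twist": -0.33},
  ],
)

```text
t: 6.87
tcp_pos: [0.4506, -0.1968, 0.3108]
ee_rot: [0.651, 1.469, -0.652]
wrist_force: [-0.5, 0.3, 0.2]
gripper_width: 0.94
```

```bash
python3 - <<'E'
from h import *
st=rep();C=cam("wrist",st);a=grab_frame("wrist");cv2.imwrite("pics/w2.png",a);print(proj(C,[.45,-.202,.185]))
E
```

```text
t 6.87 tcp [ 0.4506 -0.1968  0.3108] yaw 42.21 F [-0.5  0.3  0.2] g 0.94
[251.65626018 186.04282647]
```

View pics/w2.png

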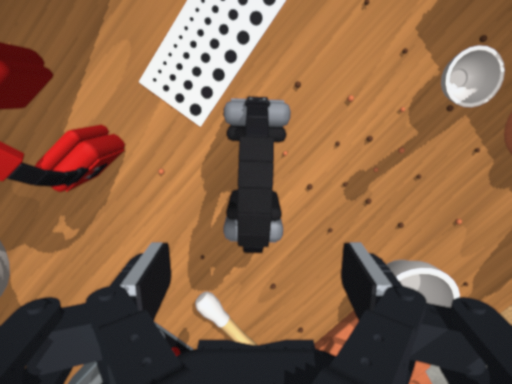

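The wrist view shows the black band nearly upright at column 256, with the far cup at (257,112) and the near cup at (254,231).

```bash
python3 - <<'E'
from h import *
st=get_state();C=cam("wrist",st);a=cv2.imread("pics/w2.png")
g=cv2.cvtColor(a,cv2.COLOR_BGR2GRAY);hsv=cv2.cvtColor(a,cv2.COLOR_BGR2HSV)
for r in range(140,196,8):
    x=np.where(g[r,215:300]<70)[0]+215;print(r,x.min(),x.max(),end='; ')
print()
m=((hsv[...,1]<70)&(g>75)&(g<190)).astype(np.uint8);m[:,:215]=0;m[:,300:]=0;m[:90]=0;m[255:]=0
n,l,s,c=cv2.connectedComponentsWithStats(m)
for i in range(1,n):
    if s[i,4]>30:print(s[i],c[i],onz(C,c[i],.09))
for r in (146,186):
    x=np.where(g[r,215:300]<70)[0]+215;print(onz(C,(x.mean(),r),.183),(x.max()-x.min())/314*.0)
p,q=onz(C,(257.5,112),.09),onz(C,(254,231),.09);d=p-q;print(p,q,(p+q)/2,np.degrees(np.arctan2(d[1],d[0])),np.linalg.norm(d))
E
```

```text
140 231 283; 148 239 272; 156 238 272; 164 238 272; 172 238 272; 180 237 272; 188 237 271; 
[224  98  23  26 496] [235.18145161 111.17137097] [ 0.39505824 -0.17064289  0.09      ]
[268 100  22  26 501] [278.05788423 112.58682635] [ 0.43144731 -0.13932748  0.09      ]
[270 219  13  23 246] [275.60569106 230.47560976] [ 0.52819183 -0.24491776  0.09      ]
[224 220  14  21 237] [230.94092827 230.53164557] [ 0.48707883 -0.28274377  0.09      ]
[ 0.4287366 -0.1737336  0.183    ] 0.0
[ 0.45217923 -0.20059607  0.183     ] 0.0
[ 0.41405546 -0.15442597  0.09      ] [ 0.50875975 -0.2637136   0.09      ] [ 0.4614076  -0.20906978  0.09      ] 130.91089197147565 0.144612203438528
```

```bash
python3 - <<'E'
from h import *
# knob in pulled-out top view
a=cv2.imread("pics/t2.png");cv2.imwrite("pics/t2c.png",cv2.resize(a[140:240,120:270],(750,500),interpolation=2))
print(proj(cam("top"),[.5403,.0885,.215]))
E
```

```text
[244.44108172 183.2858597 ]
```

Request:
play_rows(
  commands=[
    {"fingers": 7, "delta_pos": [0.95, -1.2, -2], "twist": -0.023},
    {"fingers": 7, "delta_pos": [0.95, -1.2, -5], "twist": -0.023},
    {"fingers": 7, "delta_pos": [0.95, -1.2, -8], "twist": -0.023},
    {"fingers": 7, "delta_pos": [0.95, -1.2, -11], "twist": -0.023},
    {"fingers": 7, "delta_pos": [0.95, -1.2, -12.8], "twist": -0.023},
    {"fingers": 7, "delta_pos": [0.95, -1.2, -13.6], "twist": -0.023},
    {"fingers": 7, "delta_pos": [0.95, -1.2, -13.6], "twist": -0.023},
    {"fingers": 7, "delta_pos": [0.95, -1.2, -13.6], "twist": -0.023},
  ],
)

```text
t: 7.58
tcp_pos: [0.4604, -0.2086, 0.1746]
ee_rot: [0.665, 1.465, -0.665]
wrist_force: [-0.1, -0.2, 0.6]
gripper_width: 0.814
```

```bash
python3 - <<'E'
from h import *
rep()
E
```

```text
t 7.58 tcp [ 0.4604 -0.2086  0.1746] yaw 41.24 F [-0.1 -0.2  0.6] g 0.814
```

View pics/t2c.png

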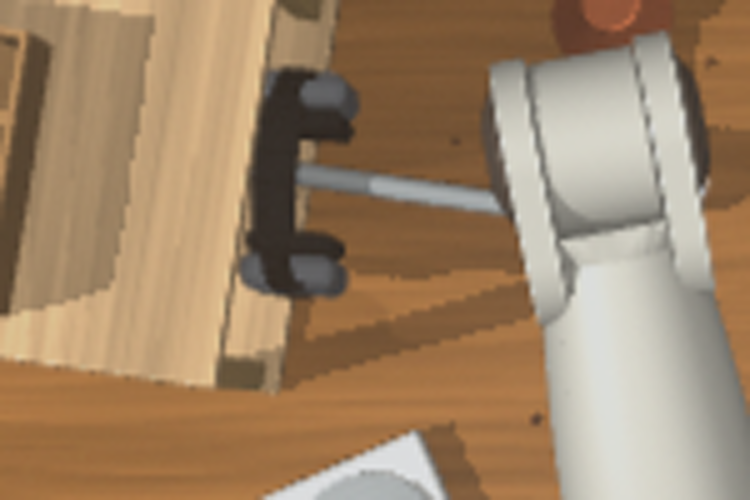

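The top view shows the rail out (bar from (300,175) to beyond the wrist in the crop), with the other pair still on it at the shelf's edge.

Request:
play_rows(
  commands=[
    {"fingers": 5, "delta_pos": [0, 0, 0], "twist": 0},
    {"fingers": 2.6, "delta_pos": [0, 0, 0], "twist": 0},
    {"fingers": 2.6, "delta_pos": [0, 0, 0], "twist": 0},
    {"fingers": 2.6, "delta_pos": [0, 0, 0], "twist": 0},
    {"fingers": 2.6, "delta_pos": [0, 0, 0], "twist": 0},
    {"fingers": 2.6, "delta_pos": [0, 0, 0], "twist": 0},
    {"fingers": 2.6, "delta_pos": [0, 0, 0.3], "twist": 0},
    {"fingers": 2.6, "delta_pos": [0, 0, 1], "twist": 0},
  ],
  newtons=40,
)

```text
t: 8.25
tcp_pos: [0.4598, -0.2081, 0.1829]
ee_rot: [0.666, 1.468, -0.666]
wrist_force: [-0.6, 0.4, -3.1]
gripper_width: 0.364
```

Request:
play_rows(
  commands=[
    {"fingers": 2.6, "delta_pos": [0, 0, 1], "twist": 0},
    {"fingers": 2.6, "delta_pos": [0, 0, 2.5], "twist": 0},
    {"fingers": 2.6, "delta_pos": [0, 0, 4], "twist": 0},
    {"fingers": 2.6, "delta_pos": [0, 0, 5.5], "twist": 0},
    {"fingers": 2.6, "delta_pos": [0, 0, 7], "twist": 0},
    {"fingers": 2.6, "delta_pos": [0, 0, 8], "twist": 0},
    {"fingers": 2.6, "delta_pos": [0, 0, 8], "twist": 0},
  ],
)

```text
t: 8.83
tcp_pos: [0.4608, -0.2086, 0.266]
ee_rot: [0.665, 1.463, -0.665]
wrist_force: [0.2, 0.4, -2.8]
gripper_width: 0.362
```

```bash
python3 - <<'E'
from h import *
rep()
T=cam("top");S=cam("scene")
print("other band", onz(T,(175,176),.238))
a=grab_frame("scene");b=grab_frame("wrist")
cv2.imwrite("pics/s3.png",np.hstack([cv2.resize(a[60:260,100:400],(600,400),interpolation=2)]))
E
```

```text
t 8.83 tcp [ 0.4608 -0.2086  0.266 ] yaw 41.16 F [ 0.2  0.4 -2.8] g 0.362
other band [0.56996857 0.34878638 0.238     ]
```

View pics/s3.png

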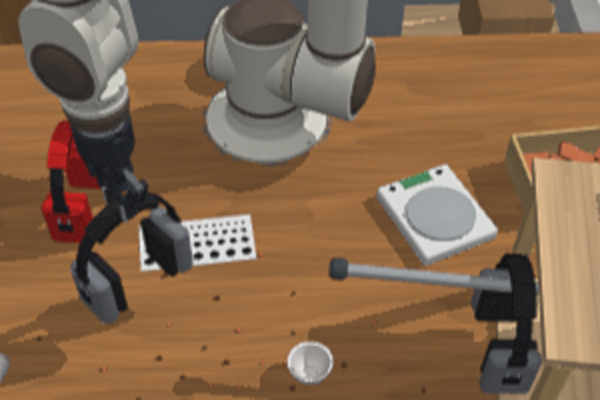

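The scene view shows the ears hanging level in the gripper. The knob is at about (340,267) in the crop, and the other pair is on the bar at the shelf edge.

```bash
python3 - <<'E'
from h import *
S=cam("scene");p=lambda x,y:(100+x/2,60+y/2)
k=onz(S,p(340,267),.215);m=onz(S,p(470,280),.215);v=m-k
print(k,m,np.degrees(np.arctan2(v[1],v[0])))
K=np.array([.567,.267])-.18*np.array([.1495,.9888]);print(K)
for s in(-.1,0,.125,.26):print(s,K+s*np.array([.1495,.9888]))
E
```

```text
[0.53847215 0.10073687 0.215     ] [0.56901858 0.28270246 0.215     ] 80.4706487569662
[0.54009  0.089016]
-0.1 [ 0.52514  -0.009864]
0 [0.54009  0.089016]
0.125 [0.5587775 0.212616 ]
0.26 [0.57896  0.346104]
```

Request:
play_rows(
  commands=[
    {"fingers": 2.6, "delta_pos": [0.4, 1, 0], "twist": 0.05},
    {"fingers": 2.6, "delta_pos": [1, 3, 0], "twist": 0.14},
    {"fingers": 2.6, "delta_pos": [1.9, 5.5, 0], "twist": 0.23},
    {"fingers": 2.6, "delta_pos": [2.8, 8.5, 0], "twist": 0.33},
    {"fingers": 2.6, "delta_pos": [3.7, 11.5, 0], "twist": 0.43},
    {"fingers": 2.6, "delta_pos": [4.6, 14.5, 0], "twist": 0.53},
    {"fingers": 2.6, "delta_pos": [5.5, 17, 0], "twist": 0.62},
    {"fingers": 2.6, "delta_pos": [6.1, 18.6, 0], "twist": 0.68},
  ],
)

```text
t: 9.6
tcp_pos: [0.5213, -0.02, 0.2621]
ee_rot: [0.131, 1.569, -0.13]
wrist_force: [-0.0, 0.7, -2.7]
gripper_width: 0.366
```

Request:
play_rows(
  commands=[
    {"fingers": 2.6, "delta_pos": [0.3, 0.9, 0], "twist": 0.02},
    {"fingers": 2.6, "delta_pos": [0.3, 0.9, 0], "twist": 0.02},
    {"fingers": 2.6, "delta_pos": [0.3, 0.9, 0], "twist": 0.02},
  ],
)

```text
t: 9.85
tcp_pos: [0.5239, -0.0136, 0.2627]
ee_rot: [0.12, 1.569, -0.121]
wrist_force: [-1.2, 0.0, -2.6]
gripper_width: 0.363
```

```bash
python3 - <<'E'
from h import *
st=rep();C=cam("wrist",st);print(proj(C,[.540,.089,.215]),proj(C,[.565,.254,.215]))
b=grab_frame("wrist");cv2.imwrite("pics/w4.png",b)
E
```

```text
t 9.85 tcp [ 0.5239 -0.0136  0.2627] yaw 81.2 F [-1.2  0.  -2.6] g 0.363
[418.36329232 215.30152943] [678.38837398 214.66634417]
```

View pics/w4.png

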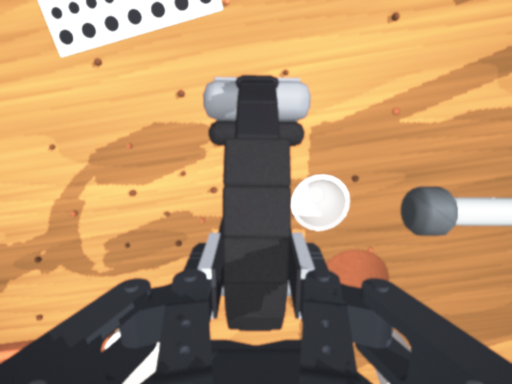

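The wrist view shows the ears square in the fingers. The bar is level at row 212 with the knob at (428,211), within about 2 mm laterally of prediction, so the line-up is good.

Request:
play_rows(
  commands=[
    {"fingers": 2.6, "delta_pos": [0.1, 0.8, 0], "twist": 0},
    {"fingers": 2.6, "delta_pos": [0.4, 2.5, 0], "twist": 0},
    {"fingers": 2.6, "delta_pos": [0.8, 5, 0], "twist": 0},
    {"fingers": 2.6, "delta_pos": [1.2, 7.8, 0], "twist": 0},
    {"fingers": 2.6, "delta_pos": [1.6, 10.6, 0], "twist": 0},
    {"fingers": 2.6, "delta_pos": [2, 13.4, 0], "twist": 0},
    {"fingers": 2.6, "delta_pos": [2.4, 16, 0], "twist": 0},
    {"fingers": 2.6, "delta_pos": [2.8, 18.4, 0], "twist": 0},
  ],
)

```text
t: 10.57
tcp_pos: [0.5522, 0.1716, 0.2635]
ee_rot: [0.121, 1.567, -0.121]
wrist_force: [1.1, -0.3, -1.3]
gripper_width: 0.361
```

Request:
play_rows(
  commands=[
    {"fingers": 2.6, "delta_pos": [0.4, 2.2, 0], "twist": 0},
    {"fingers": 2.6, "delta_pos": [0.7, 4.2, 0], "twist": 0},
    {"fingers": 2.6, "delta_pos": [0.7, 4.4, 0], "twist": 0},
    {"fingers": 2.6, "delta_pos": [0.7, 4.4, -1], "twist": 0},
    {"fingers": 2.6, "delta_pos": [0.7, 4.4, -2], "twist": 0},
    {"fingers": 2.6, "delta_pos": [0.7, 4.4, -2.6], "twist": 0},
    {"fingers": 2.6, "delta_pos": [0.7, 4.4, -2.6], "twist": 0},
  ],
)

```text
t: 11.15
tcp_pos: [0.5588, 0.2137, 0.236]
ee_rot: [0.12, 1.569, -0.122]
wrist_force: [-0.5, 0.4, -2.9]
gripper_width: 0.358
```

```bash
python3 - <<'E'
from h import *
st=rep()
cv2.imwrite("pics/s5.png",cv2.resize(grab_frame("scene")[110:310,240:510],(810,600),interpolation=2)[:,:800])
E
```

```text
t 11.15 tcp [0.5588 0.2137 0.236 ] yaw 81.18 F [-0.5  0.4 -2.9] g 0.358
```

View pics/s5.png

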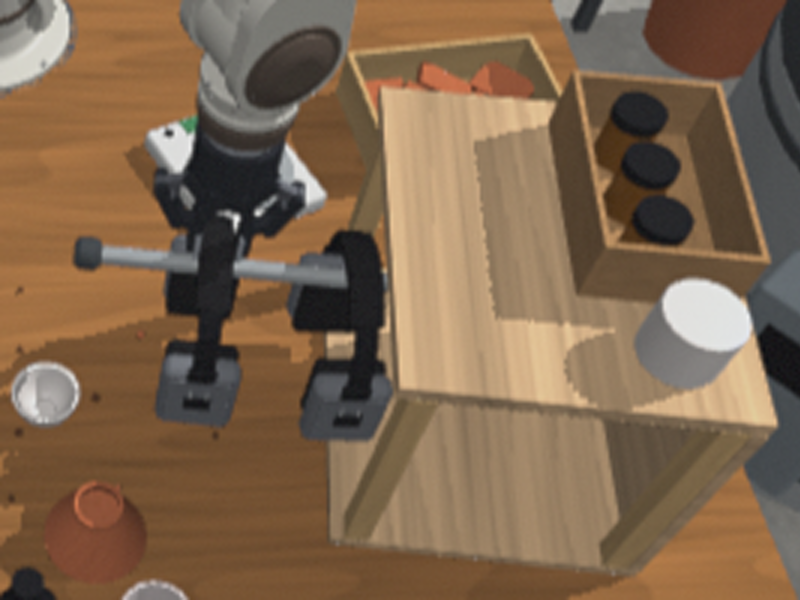

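The scene view shows the ears across the bar, one cup on each side, clear of the other pair by a good gap. I lower slowly until the weight transfers.

Request:
play_rows(
  commands=[
    {"fingers": 2.6, "delta_pos": [0, 0, -0.2], "twist": 0},
    {"fingers": 2.6, "delta_pos": [0, 0, -0.4], "twist": 0},
    {"fingers": 2.6, "delta_pos": [0, 0, -0.6], "twist": 0},
    {"fingers": 2.6, "delta_pos": [0, 0, -0.6], "twist": 0},
    {"fingers": 2.6, "delta_pos": [0, 0, -0.6], "twist": 0},
  ],
)

```text
t: 11.62
tcp_pos: [0.5592, 0.2146, 0.2314]
ee_rot: [0.12, 1.567, -0.12]
wrist_force: [-0.0, 0.6, -2.1]
gripper_width: 0.358
```

Request:
play_rows(
  commands=[
    {"fingers": 2.6, "delta_pos": [0, 0, -0.1], "twist": 0},
    {"fingers": 2.6, "delta_pos": [0, 0, -0.2], "twist": 0},
    {"fingers": 2.6, "delta_pos": [0, 0, -0.2], "twist": 0},
    {"fingers": 2.6, "delta_pos": [0, 0, -0.2], "twist": 0},
  ],
)

```text
t: 11.95
tcp_pos: [0.5591, 0.2147, 0.2293]
ee_rot: [0.12, 1.568, -0.12]
wrist_force: [0.2, 0.4, -1.1]
gripper_width: 0.358
```

Request:
play_rows(
  commands=[
    {"fingers": 2.6, "delta_pos": [0, 0, -0.1], "twist": 0},
    {"fingers": 2.6, "delta_pos": [0, 0, -0.1], "twist": 0},
    {"fingers": 2.6, "delta_pos": [0, 0, -0.1], "twist": 0},
  ],
)

```text
t: 12.2
tcp_pos: [0.5592, 0.2147, 0.2283]
ee_rot: [0.12, 1.567, -0.12]
wrist_force: [0.1, 0.3, -2.6]
gripper_width: 0.363
```

Request:
play_rows(
  commands=[
    {"fingers": 2.6, "delta_pos": [0, 0, -0.05], "twist": 0},
    {"fingers": 2.6, "delta_pos": [0, 0, -0.05], "twist": 0},
    {"fingers": 2.6, "delta_pos": [0, 0, -0.05], "twist": 0},
  ],
)

```text
t: 12.45
tcp_pos: [0.5592, 0.2147, 0.2278]
ee_rot: [0.12, 1.567, -0.12]
wrist_force: [1.0, 1.1, -1.7]
gripper_width: 0.36
```

Request:
play_rows(
  commands=[
    {"fingers": 2.6, "delta_pos": [0, 0, -0.1], "twist": 0},
    {"fingers": 2.6, "delta_pos": [0, 0, -0.1], "twist": 0},
    {"fingers": 2.6, "delta_pos": [0, 0, -0.1], "twist": 0},
  ],
)

```text
t: 12.7
tcp_pos: [0.5592, 0.2147, 0.2276]
ee_rot: [0.12, 1.567, -0.119]
wrist_force: [-1.3, -0.7, 4.4]
gripper_width: 0.359
```

```bash
python3 -c "
from h import *
F=[]
for i in range(6):
    F.append(get_state()['wrist_force'][2]); grab_frame('top')
print(np.round(F,1));rep()"
```

```text
[4.4 5.5 4.8 6.  5.3 5.9]
t 13.0 tcp [0.5592 0.2147 0.2275] yaw 81.27 F [-2.4 -0.5  6.3] g 0.355
```

Contact: the bar carries the weight (+6 N, as much bar load as weight and more). Ease up slightly and release.

Request:
play_rows(
  commands=[
    {"fingers": 2.6, "delta_pos": [0, 0, 0.06], "twist": 0},
    {"fingers": 3.4, "delta_pos": [0, 0, 0.06], "twist": 0},
    {"fingers": 4, "delta_pos": [0, 0, 0.06], "twist": 0},
    {"fingers": 5, "delta_pos": [0, 0, 0.06], "twist": 0},
    {"fingers": 5.5, "delta_pos": [0, 0, 0.06], "twist": 0},
    {"fingers": 5.5, "delta_pos": [0, 0, 0.5], "twist": 0},
    {"fingers": 5.5, "delta_pos": [0, 0, 2], "twist": 0},
    {"fingers": 5.5, "delta_pos": [0, 0, 4.5], "twist": 0},
  ],
)

```text
t: 13.67
tcp_pos: [0.5585, 0.2144, 0.2703]
ee_rot: [0.118, 1.571, -0.121]
wrist_force: [-0.4, -0.0, -0.4]
gripper_width: 0.643
```

Request:
play_rows(
  commands=[
    {"fingers": 5.5, "delta_pos": [0, 0, 2], "twist": 0},
    {"fingers": 5.5, "delta_pos": [0, 0, 4], "twist": 0},
    {"fingers": 5.5, "delta_pos": [0, 0, 4], "twist": 0},
  ],
)

```text
t: 13.92
tcp_pos: [0.5596, 0.2148, 0.3163]
ee_rot: [0.121, 1.563, -0.118]
wrist_force: [0.4, -0.1, 1.5]
gripper_width: 0.642
```

```bash
python3 - <<'E'
from h import *
st=rep()
a=cv2.resize(grab_frame("scene")[150:290,250:400],(430,400),interpolation=2);b=cv2.resize(grab_frame("wrist"),(370,400))
cv2.imwrite("pics/s6.png",np.hstack([a,b]))
E
```

```text
t 13.92 tcp [0.5596 0.2148 0.3163] yaw 81.27 F [ 0.4 -0.1  1.5] g 0.642
```

View pics/s6.png

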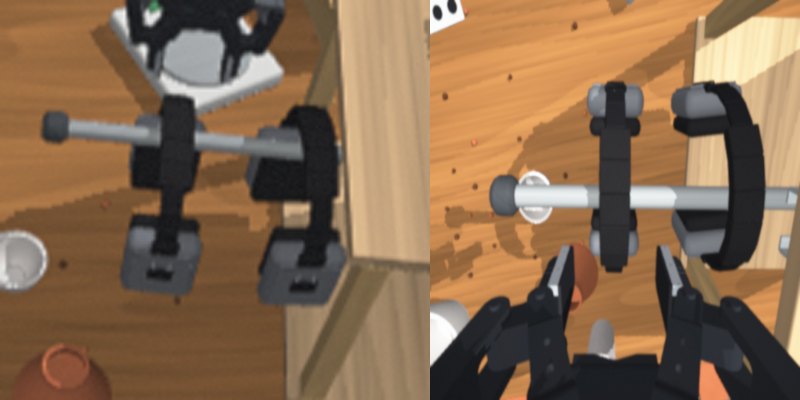

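The pair hangs squarely across the bar at the left of the crop, with a cup on each side and the other pair still hanging. Now back to the knob.

Request:
play_rows(
  commands=[
    {"fingers": 7, "delta_pos": [-0.2, -1.5, 0], "twist": 0.12},
    {"fingers": 7, "delta_pos": [-0.5, -3, 0], "twist": 0.24},
    {"fingers": 7, "delta_pos": [-0.8, -5, 0], "twist": 0.36},
    {"fingers": 7, "delta_pos": [-1.1, -7, 0], "twist": 0.48},
    {"fingers": 7, "delta_pos": [-1.4, -9, 0], "twist": 0.6},
    {"fingers": 7, "delta_pos": [-1.8, -11, 0], "twist": 0.72},
    {"fingers": 7, "delta_pos": [-2.1, -12.2, 0], "twist": 0.84},
    {"fingers": 7, "delta_pos": [-2.1, -12.2, 0], "twist": 0.96},
  ],
)

```text
t: 14.68
tcp_pos: [0.5374, 0.0905, 0.3111]
ee_rot: [-0.634, 1.478, 0.634]
wrist_force: [-1.5, -0.1, -0.9]
gripper_width: 0.814
```

Request:
play_rows(
  commands=[
    {"fingers": 7, "delta_pos": [0, 0, 0], "twist": 0.12},
    {"fingers": 7, "delta_pos": [0, 0, 0], "twist": 0.24},
    {"fingers": 7, "delta_pos": [0, 0, 0], "twist": 0.36},
    {"fingers": 7, "delta_pos": [0, 0, 0], "twist": 0.48},
    {"fingers": 7, "delta_pos": [0, 0, 0], "twist": 0.6},
    {"fingers": 7, "delta_pos": [0, 0, 0], "twist": 0.61},
    {"fingers": 7, "delta_pos": [0, 0, 0], "twist": 0.61},
  ],
)

```text
t: 15.27
tcp_pos: [0.5379, 0.0926, 0.3109]
ee_rot: [-1.093, 1.28, 1.094]
wrist_force: [0.2, -0.5, -0.2]
gripper_width: 0.82
```

```bash
python3 - <<'E'
from h import *
st=rep();C=cam("wrist",st);a=grab_frame("wrist");cv2.imwrite("pics/w7.png",a)
uv=proj(C,[.540,.091,.215]);print(uv)
h=cv2.cvtColor(a,cv2.COLOR_BGR2HSV);r0,c0=int(uv[1])-50,int(uv[0])-50
m=((h[...,1]<70)&(h[...,2]<130)).astype(np.uint8);m[:r0]=0;m[r0+100:]=0;m[:,:c0]=0;m[:,c0+100:]=0
n,l,s,c=cv2.connectedComponentsWithStats(m)
for i in range(1,n):
    if s[i,4]>100:print(s[i],c[i],onz(C,c[i],.218))
E
```

```text
t 15.27 tcp [0.5379 0.0926 0.3109] yaw 171.06 F [ 0.2 -0.5 -0.2] g 0.82
[253.04040473 192.89765621]
[ 238  180   38   38 1232] [256.30194805 198.05600649] [0.53797497 0.09467817 0.218     ]
[203 221  22  21 376] [212.7393617  232.76595745] [0.57743593 0.11838028 0.218     ]
[288 226  15  16 202] [295.11881188 234.69306931] [0.51164711 0.13046169 0.218     ]
```

Knob measured at (0.538, 0.095), right under the tool.

Request:
play_rows(
  commands=[
    {"fingers": 7, "delta_pos": [0, 0.2, -2.5], "twist": 0.006},
    {"fingers": 7, "delta_pos": [0, 0.2, -5.5], "twist": 0.006},
    {"fingers": 7, "delta_pos": [0, 0.2, -8.5], "twist": 0.006},
    {"fingers": 7, "delta_pos": [0, 0.2, -10.5], "twist": 0.006},
    {"fingers": 7, "delta_pos": [0, 0.2, -11.3], "twist": 0.006},
    {"fingers": 7, "delta_pos": [0, 0.2, -11.3], "twist": 0.006},
  ],
)

```text
t: 15.82
tcp_pos: [0.5372, 0.0945, 0.1968]
ee_rot: [-1.097, 1.279, 1.1]
wrist_force: [0.6, 0.5, 1.0]
gripper_width: 0.818
```

Request:
play_rows(
  commands=[
    {"fingers": 5, "delta_pos": [0, 0, 0], "twist": 0},
    {"fingers": 3.5, "delta_pos": [0, 0, 0], "twist": 0},
    {"fingers": 2.5, "delta_pos": [0, 0, 0], "twist": 0},
    {"fingers": 2.5, "delta_pos": [0, 0, 0], "twist": 0},
    {"fingers": 2.5, "delta_pos": [0, 0, 0], "twist": 0},
    {"fingers": 2.5, "delta_pos": [0, 0, 0], "twist": 0},
  ],
  newtons=40,
)

```text
t: 16.32
tcp_pos: [0.5379, 0.0949, 0.2008]
ee_rot: [-1.1, 1.274, 1.1]
wrist_force: [-6.8, 0.5, 6.2]
gripper_width: 0.351
```

Request:
play_rows(
  commands=[
    {"fingers": 2.5, "delta_pos": [0, 0.1, 0.1], "twist": 0},
    {"fingers": 2.5, "delta_pos": [0.05, 0.4, 0.2], "twist": 0},
    {"fingers": 2.5, "delta_pos": [0.12, 0.9, 0.2], "twist": 0},
    {"fingers": 2.5, "delta_pos": [0.22, 1.5, 0.2], "twist": 0},
    {"fingers": 2.5, "delta_pos": [0.32, 2.1, 0.2], "twist": 0},
    {"fingers": 2.5, "delta_pos": [0.42, 2.8, 0.2], "twist": 0},
    {"fingers": 2.5, "delta_pos": [0.52, 3.5, 0.2], "twist": 0},
    {"fingers": 2.5, "delta_pos": [0.63, 4.2, 0.2], "twist": 0},
  ],
)

```text
t: 16.98
tcp_pos: [0.5447, 0.1376, 0.2009]
ee_rot: [-1.1, 1.275, 1.1]
wrist_force: [-1.4, -1.6, -2.2]
gripper_width: 0.35
```

Request:
play_rows(
  commands=[
    {"fingers": 2.5, "delta_pos": [0.11, 0.7, 0], "twist": 0},
    {"fingers": 2.5, "delta_pos": [0.21, 1.4, 0], "twist": 0},
    {"fingers": 2.5, "delta_pos": [0.32, 2.1, 0], "twist": 0},
    {"fingers": 2.5, "delta_pos": [0.42, 2.8, 0], "twist": 0},
    {"fingers": 2.5, "delta_pos": [0.53, 3.5, 0], "twist": 0},
    {"fingers": 2.5, "delta_pos": [0.63, 4.2, 0], "twist": 0},
    {"fingers": 2.5, "delta_pos": [0.74, 4.9, 0], "twist": 0},
    {"fingers": 2.5, "delta_pos": [0.85, 5.6, 0], "twist": 0},
  ],
)

```text
t: 17.65
tcp_pos: [0.5537, 0.1933, 0.2009]
ee_rot: [-1.101, 1.274, 1.099]
wrist_force: [4.6, -3.5, -2.9]
gripper_width: 0.349
```

Request:
play_rows(
  commands=[
    {"fingers": 2.5, "delta_pos": [0.11, 0.7, 0], "twist": 0},
    {"fingers": 2.5, "delta_pos": [0.21, 1.4, 0], "twist": 0},
    {"fingers": 2.5, "delta_pos": [0.32, 2.1, 0], "twist": 0},
    {"fingers": 2.5, "delta_pos": [0.42, 2.8, 0], "twist": 0},
    {"fingers": 2.5, "delta_pos": [0.53, 3.5, 0], "twist": 0},
    {"fingers": 2.5, "delta_pos": [0.63, 4.2, 0], "twist": 0},
    {"fingers": 2.5, "delta_pos": [0.74, 4.9, 0], "twist": 0},
    {"fingers": 2.5, "delta_pos": [0.82, 5.4, 0], "twist": 0},
  ],
)

```text
t: 18.32
tcp_pos: [0.5624, 0.2474, 0.2009]
ee_rot: [-1.101, 1.274, 1.098]
wrist_force: [7.8, -3.3, -3.0]
gripper_width: 0.349
```

```bash
python3 -c "from h import *;rep()"
```

```text
t 18.32 tcp [0.5624 0.2474 0.2009] yaw 171.55 F [ 7.8 -3.3 -3. ] g 0.349
```

Request:
play_rows(
  commands=[
    {"fingers": 2.5, "delta_pos": [0.06, 0.5, 0], "twist": 0},
    {"fingers": 2.5, "delta_pos": [0.12, 0.9, 0], "twist": 0},
    {"fingers": 2.5, "delta_pos": [0.18, 1.3, 0], "twist": 0},
    {"fingers": 2.5, "delta_pos": [0.24, 1.7, 0], "twist": 0},
    {"fingers": 2.5, "delta_pos": [0.29, 2.0, 0], "twist": 0},
    {"fingers": 2.5, "delta_pos": [0.32, 2.2, 0], "twist": 0},
    {"fingers": 2.5, "delta_pos": [0.34, 2.4, 0], "twist": 0},
    {"fingers": 2.5, "delta_pos": [0.36, 2.5, 0], "twist": 0},
  ],
)

```text
t: 18.98
tcp_pos: [0.5662, 0.271, 0.2009]
ee_rot: [-1.102, 1.275, 1.096]
wrist_force: [7.9, -12.9, -2.4]
gripper_width: 0.348
```

Request:
play_rows(
  commands=[
    {"fingers": 2.5, "delta_pos": [0.01, 0.1, 0], "twist": 0},
    {"fingers": 2.5, "delta_pos": [0.03, 0.2, 0], "twist": 0},
    {"fingers": 2.5, "delta_pos": [0.04, 0.3, 0], "twist": 0},
    {"fingers": 2.5, "delta_pos": [0.06, 0.4, 0], "twist": 0},
    {"fingers": 2.5, "delta_pos": [0.06, 0.5, 0], "twist": 0},
    {"fingers": 2.5, "delta_pos": [0.06, 0.5, 0], "twist": 0},
  ],
)

```text
t: 19.48
tcp_pos: [0.5662, 0.2711, 0.2009]
ee_rot: [-1.105, 1.284, 1.09]
wrist_force: [4.2, -32.2, 1.2]
gripper_width: 0.35
```

Home stop reached: force rose to 32 N without any movement. Relax partly, release, and lift away.

Request:
play_rows(
  commands=[
    {"fingers": 2.5, "delta_pos": [-0.04, -0.35, 0], "twist": 0},
    {"fingers": 2.5, "delta_pos": [-0.04, -0.35, 0], "twist": 0},
    {"fingers": 4.5, "delta_pos": [-0.04, -0.35, 0], "twist": 0},
    {"fingers": 6, "delta_pos": [-0.04, -0.35, 0], "twist": 0},
    {"fingers": 7, "delta_pos": [-0.04, -0.35, 0], "twist": 0},
    {"fingers": 7, "delta_pos": [-0.04, -0.35, 1.5], "twist": 0},
    {"fingers": 7, "delta_pos": [-0.04, -0.35, 4.5], "twist": 0},
    {"fingers": 7, "delta_pos": [-0.04, -0.35, 8], "twist": 0},
  ],
)

```text
t: 20.15
tcp_pos: [0.564, 0.2736, 0.2802]
ee_rot: [-1.1, 1.278, 1.102]
wrist_force: [0.3, 1.1, 0.4]
gripper_width: 0.817
```

Request:
play_rows(
  commands=[
    {"fingers": 7, "delta_pos": [-1, -3, 2], "twist": 0},
    {"fingers": 7, "delta_pos": [-3, -6, 2], "twist": 0},
    {"fingers": 7, "delta_pos": [-5, -9, 2], "twist": 0},
    {"fingers": 7, "delta_pos": [-7, -12, 2], "twist": 0},
    {"fingers": 7, "delta_pos": [-9, -15, 2], "twist": 0},
    {"fingers": 7, "delta_pos": [-11, -18, 2], "twist": 0},
    {"fingers": 7, "delta_pos": [-13, -20, 2], "twist": 0},
    {"fingers": 7, "delta_pos": [-13, -20, 2], "twist": 0},
  ],
)

```text
t: 20.82
tcp_pos: [0.4322, 0.0711, 0.3027]
ee_rot: [-1.1, 1.274, 1.098]
wrist_force: [-1.6, -0.1, 0.6]
gripper_width: 0.821
```

```bash
python3 - <<'E'
from h import *
rep();T=cam("top")
a=grab_frame("scene");b=grab_frame("top");cv2.imwrite("pics/top9.png",b)
cv2.imwrite("pics/s9.png",np.hstack([cv2.resize(a[110:310,240:510],(480,400),interpolation=2),cv2.resize(b[100:230,80:210],(320,400),interpolation=2)]))
o=cv2.imread("pics/top0.png");u,v=proj(T,[.567,.266,.215]).astype(int)
def kn(i):
    w=i[v-10:v+10,u-10:u+14];m=(cv2.cvtColor(w,cv2.COLOR_BGR2GRAY)<75);y,x=np.where(m);return x.mean()+u-10,y.mean()+v-10,m.sum()
print(kn(o),kn(b))
E
```

```text
t 20.82 tcp [0.4322 0.0711 0.3027] yaw 171.48 F [-1.6 -0.1  0.6] g 0.821
(np.float64(198.77777777777777), np.float64(176.33333333333334), np.int64(27)) (np.float64(196.73529411764707), np.float64(176.0), np.int64(34))
```

View pics/s9.png

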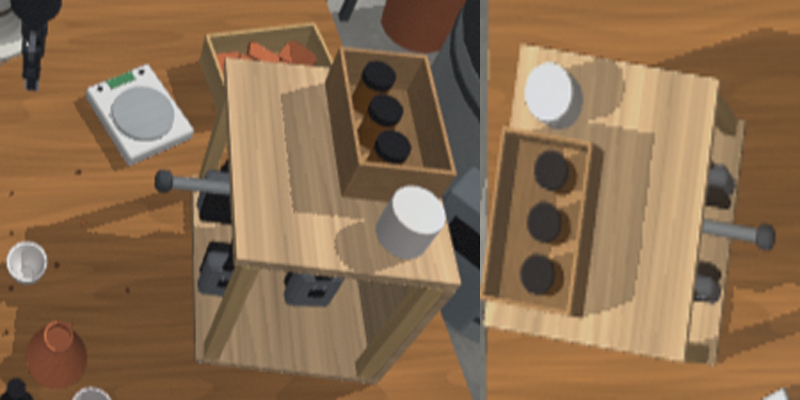

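The final picture shows the rail home and both pairs hanging under the shelf, cups on each side of the bar. The bowl and cone pot are where they were. Handing in.

```bash
python3 - <<'E'
from h import *
a,b=cv2.imread("pics/top0.png"),cv2.imread("pics/top9.png")
d=cv2.absdiff(a,b).max(2)
for n,(u,v) in dict(bowl=(253,176),cone=(242,142),mortar=(314,130),pestle=(373,165)).items(): print(n,d[v-14:v+14,u-14:u+14].mean().round(1))
print(sign_off())
E
```

```text
bowl 9.9
cone 4.4
mortar 6.2
pestle 19.6
the job is handed in; nothing more can be done
None
```

```bash
python3 - <<'E'
import cv2,numpy as np
for f in("top0","top9"):
    a=cv2.imread(f"pics/{f}.png");h=cv2.cvtColor(a,cv2.COLOR_BGR2HSV)[140:190,360:386];m=(h[...,2]>185)
    y,x=np.where(m);print(f,m.sum(),x.mean(),y.mean(),x.min(),x.max(),y.min(),y.max())
E
```

```text
top0 190 11.805263157894737 25.821052631578947 6 17 6 43
top9 91 13.175824175824175 16.153846153846153 10 16 6 28
```

```bash
python3 - <<'E'
import cv2,numpy as np
for f in("top0","top9"):
    h=cv2.cvtColor(cv2.imread(f"pics/{f}.png"),cv2.COLOR_BGR2HSV)[165:192,360:386];m=(h[...,1]<90)&(h[...,2]>70)
    y,x=np.where(m);print(f,m.sum(),x.mean(),y.mean(),np.median(h[...,2][m]), np.median(h[...,2]))
E
```

```text
top0 112 10.366071428571429 12.428571428571429 215.0 167.0
top9 109 10.477064220183486 12.275229357798166 156.0 128.0
```

I pulled the rail to its outer stop, hung the grey ears on it by the crown, and pushed the rail fully home. I then lifted clear and signed off at about 21 s.

**Rail:** At the outer stop the wrist force reached 39 N with almost no further travel. At home it reached 32 N with 0.1 mm of movement. Both were below the 120 N wrist limit.

**Ears:** The bar had taken the full weight before I opened the fingers, with about 6 N of light contact. The picture taken just after showed the pair square across the bar with a cup on each side.

**Final picture:** Both pairs hang under the shelf and the gripper is clear of everything.

**Other objects:** The bowl and cone pot look unmoved. I checked the mortar only by comparing the first and last top pictures. It changed little.

**Checks that disagreed:**
- **Pestle:** It differed noticeably between the first and last pictures. That is the arm's shadow: its head moved less than 0.2 px. I confirmed this only after signing off.
- **Knob:** It ends about 2 px, or 4–7 mm, farther in than it started. The rail was probably not quite home at first, though I could not confirm that.

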